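Put the missing vial back and lift the vial carrier off the shaker

ROBOT

A 6-joint arm with a two-finger parallel gripper is mounted at the origin on the work surface. World frame = base frame: x ahead of the robot, y to its left, z up, the work surface at z = 0. Lengths are in m, angles in degrees, forces in N, time in s.
With the tool pointing down it reaches from about 0.4 to 0.825 m from the base axis. Payload 7 kg.
Tool frame: the origin (TCP) lies on the centre line of the jaws, within the pads' length; the fingertips stand 19 mm ahead of it and the grasp point (between the pads) is the TCP (r.tip_extent is the distance from the TCP to the fingertips, in m); z points along the fingers, y is the line along which they close (so a half turn about z gives the same grasp; the last joint's range is limited). The gripper opens to 88 mm and grips with 3 to 60 N. Pads are 19 mm wide; open, the fingers measure 130 mm over their backs; the gripper's body (78 mm by 193 mm) begins 47 mm behind the grasp point.
Start: joints at [-54.597, 20.546, 0.682, 0, -70.136, -16.507], TCP at [0.219, -0.639, 0.246] pointing down, gripper open.
Joint ranges: [-176.03, 176.03], [-82.01, 121.73], [-58.28, 71.71], [-173.87, 95.51], [-174.79, -0.11], [-173.66, 173.66]. Speed limits (degrees/s): [136.94, 136.94, 172.46, 180, 180, 180].

INTERFACE

Orientations are given as [roll, pitch, yaw] about the fixed x, y, z axes, in that order (R = Rz(yaw) Ry(pitch) Rx(roll)).
In Python, from plant import r gives the robot as it stands. The module is installed in compiled form; this text tells all that it offers.
- The arm moves only by the tool jog_arm, never from a script. Its argument "deltas" is a list that holds one entry, the list of rows, each a list of 5 numbers: the opening, from -1 (shut) to 1 (fully open), then the shift along the world's x, y, z in cm, then the turn about the world's z in rad. In form: [[[claw, dx, dy, dz, turn], ...]]. A call has 1 to 8 rows; each row shifts and turns the commanded pose from where the row before left it; what a row does not reach is not made up. A row lasts 1/8 s, in which the tool goes at most 62.5 mm and 10.7 degrees, less where a joint would pass 70% of its speed; a pose out of reach is approached as far as the arm can. A call with a gripper value outside its range is refused whole. The fingers move at their own pace and stop on an object; "force" is the grip in N (left out, the last holds). Time passes only in rows, so rows that do not move let the fingers close. It gives the time, the measured TCP pose, the force, the opening and the grip force at its end, in the units of the state.
- r.get_state(): the state, without advancing time (a new reading comes with each control period).
- r.capture(name): name is "scene" or "top"; returns the picture (420x560x3 uint8, blue, green, red); there is no depth.
- r.camera_info(name): a dict with "fx", "fy", "cx", "cy" (pixels), "k1" (the pictures are not rectified: a ray, as slopes to the right and down, at radius r is drawn at 1 + k1 r^2 times it, then the intrinsics apply), "view" (4x4, takes a point from world to camera coordinates). Camera axes: x right, y up, looking along -z (the intrinsics and any distortion apply to the point x, -y, -z); pixel columns grow to the right and rows downward; lengths in m; the calibration is good to about 2 mm. A picture is of the moment at which its call begins. camera_info takes no time and is no camera call.
- r.close_job(): hands the job in; it is judged then, once.
The state is a dict: "time_s": time; "joints": joint angles; "qd": joint speeds; "joint_torque": joint torques, N m; "tcp_pos": TCP position; "eef_rot": TCP orientation; "contact_force": force on the tool from outside, world axes, zero at the start; "moment": the same for the moment, N m; "gripper_width": finger opening in m; "gripper_force": force on a finger pad.
Only numpy, scipy, OpenCV 4.12 (cv2) and the standard library are available. Lean on these libraries where they do the work, as an engineer would, in place of code of your own. Each camera call takes 0.05 s, during which the arm holds its last target. There are 200 camera calls.

TASK

The shaker has stopped and its batch is due at the microscope: stand the orange-capped vial that is out on the bench back in the empty hole of the carrier, fully down, and let go of it. Then take the carrier by its red handle, pull the handle sideways against its spring, towards the carrier's blue end, until it stops, and with it held so lift the carrier straight up off the ball. Finish while still holding it by the handle, level and still about 10 cm above the shaker, all four vials in it, with everything else left where it was.

Things in the scene. Friction and masses are not known exactly. Their poses are not given: they have to be found in the camera images.
- shaker: bench vial shaker, off-white, fixed, 190 x 250 mm, 75 mm tall, with an aluminium platform 110 x 250 mm on it, top 100 mm above the bench. Origin: centre of the underside; z up; y along the platform. On the platform: a ball stud in the middle and, 50 mm either side of it along y, guide pins 10 mm thick, 27 mm tall, which keep the carrier from moving sideways until lifted 27 mm.
- carrier: loose vial carrier sitting on the platform, locked by the ball; 0.4 to 0.6 kg empty. Origin: centre of its underside; axes parallel to the shaker's. Base plate 96 (x) x 240 (y) x 6 mm; a block 96 x 60 mm on each y end, grey centred at y = -87 mm, blue at +87 mm, top 42 mm above the underside, two vial holes in each; red handle in the middle, two black spring barrels by the blue block.
- handle (a joint): travel of the sliding carry handle along the carrier's +y, 0 to 0.016 m. 0: home, its fork under the ball locks the carrier (1 mm play). Free from 0.0135; 0.016: stop. A damped spring pushes it home, 2.4 N at 0, 5.6 N at 0.016, so keep it pulled until lifted 30 mm, past ball and pins; then the carrier glides 16 mm along +y under the held handle as the spring closes.
- handle_grip (a point): middle of the handle's red grip bar, 80 mm above the carrier's underside and over its middle when home (balanced there). The bar is 72 mm long (carrier's x), 14 mm thick (y), 16 mm tall, on a dark post at each end (58 mm clear between them). 64 mm free on either side to the vials. Pull it along the carrier's +y, towards the blue block.
- ball (a point): centre of the steel ball on the platform, 20 mm in diameter, 20 mm above the platform, top 30 mm above it, on a 9 mm neck; fixed to the shaker
- bore0 (a point): hole for a vial in the carrier, 30.5 mm in diameter, 36 mm deep, chamfered 2 mm; the point is the centre of the hole's floor, 6 mm above the carrier's underside, at x = -23, y = -87 mm in the carrier. One of the four holes is empty at the start
- bore1 (a point): hole for a vial in the carrier, 30.5 mm in diameter, 36 mm deep, chamfered 2 mm; the point is the centre of the hole's floor, 6 mm above the carrier's underside, at x = +23, y = -87 mm in the carrier. One of the four holes is empty at the start
- bore2 (a point): hole for a vial in the carrier, 30.5 mm in diameter, 36 mm deep, chamfered 2 mm; the point is the centre of the hole's floor, 6 mm above the carrier's underside, at x = -23, y = +87 mm in the carrier. One of the four holes is empty at the start
- bore3 (a point): hole for a vial in the carrier, 30.5 mm in diameter, 36 mm deep, chamfered 2 mm; the point is the centre of the hole's floor, 6 mm above the carrier's underside, at x = +23, y = +87 mm in the carrier. One of the four holes is empty at the start
- vial0: orange-capped amber vial, one of the three standing in the carrier (in any hole): 28 mm in diameter, 85 mm tall, its top 49 mm above the end block. Origin: centre of its underside; z along it, up
- vial1: orange-capped amber vial, one of the three standing in the carrier (in any hole): 28 mm in diameter, 85 mm tall, its top 49 mm above the end block. Origin: centre of its underside; z along it, up
- vial2: orange-capped amber vial, one of the three standing in the carrier (in any hole): 28 mm in diameter, 85 mm tall, its top 49 mm above the end block. Origin: centre of its underside; z along it, up
- vial3: the orange-capped amber vial that stands out on the bench, left or right of the shaker: 28 mm in diameter (cap too), 85 mm tall, 3 mm chamfer round the foot, 28 to 60 g. Origin: centre of its underside; z along it, up. It belongs in the carrier's empty hole
- vial_blue: blue-capped vial of another batch, same size, standing on the bench on the other side of the shaker; leave alone. Origin: centre of its underside
- tip_box: pipette tip box, blue with a pale lid, 82 x 120 x 60 mm, to the far left of the shaker; leave alone. Origin: centre of its underside
- bottle: glass reagent bottle with a blue cap, 70 mm in diameter, 150 mm tall, to the far right of the shaker; leave alone. Origin: centre of its underside
Mind the look-alikes: they are no part of the job. What is shaped like the vial3 but purple is not meant. Leave any turquoise look-alike of the vial0 alone.

How it is judged (in metres and radians):
On the way, in this order (a step that is already met when the one before it is completed fails the run):
1. the bench vial stands fully down in the empty hole and is let go, the carrier still locked on the shaker (((distance between vial3 and bore0 below 0.006 m and angle between the z axis of vial3 and the z axis of carrier, either way round below 0.12 rad) or (distance between vial3 and bore1 below 0.006 m and angle between the z axis of vial3 and the z axis of carrier, either way round below 0.12 rad) or (distance between vial3 and bore2 below 0.006 m and angle between the z axis of vial3 and the z axis of carrier, either way round below 0.12 rad) or (distance between vial3 and bore3 below 0.006 m and angle between the z axis of vial3 and the z axis of carrier, either way round below 0.12 rad)) and contact force between the fingers and vial3 below 0.3 N and z of carrier in the frame of shaker below 0.104 m and value of joint handle below 0.004 m), for 0.2 s.
2. the handle is pulled against its spring far enough to free the ball, the carrier still down on the shaker (value of joint handle above 0.0132 m and z of carrier in the frame of shaker below 0.104 m), for 0.05 s.
3. the carrier is lifted off the ball, hanging from the gripper (z of carrier in the frame of shaker above 0.14 m and contact force between carrier and shaker below 0.1 N), for 0.1 s.
At the end, for the whole second after the job is handed in: Carrier held by its handle (within 35 mm of the bar's middle), still, level to 10 deg, underside 70 to 160 mm above the platform and within 15 cm of straight over it, touching nothing else; all four orange vials fully down in its holes (6 mm, 7 deg) (z of carrier in the frame of shaker between 0.17 and 0.26 m and horizontal distance between carrier and shaker below 0.15 m and angle between carrier's own z axis and vertical below 0.17 rad and linear speed of carrier below 0.03 m/s and angular speed of carrier below 0.2 rad/s and contact force between carrier and shaker below 0.1 N and contact force between the fingers and carrier above 3 N and distance between the grasp point and handle_grip below 0.035 m and ((distance between vial0 and bore0 below 0.006 m and angle between the z axis of vial0 and the z axis of carrier, either way round below 0.12 rad) or (distance between vial0 and bore1 below 0.006 m and angle between the z axis of vial0 and the z axis of carrier, either way round below 0.12 rad) or (distance between vial0 and bore2 below 0.006 m and angle between the z axis of vial0 and the z axis of carrier, either way round below 0.12 rad) or (distance between vial0 and bore3 below 0.006 m and angle between the z axis of vial0 and the z axis of carrier, either way round below 0.12 rad)) and ((distance between vial1 and bore0 below 0.006 m and angle between the z axis of vial1 and the z axis of carrier, either way round below 0.12 rad) or (distance between vial1 and bore1 below 0.006 m and angle between the z axis of vial1 and the z axis of carrier, either way round below 0.12 rad) or (distance between vial1 and bore2 below 0.006 m and angle between the z axis of vial1 and the z axis of carrier, either way round below 0.12 rad) or (distance between vial1 and bore3 below 0.006 m and angle between the z axis of vial1 and the z axis of carrier, either way round below 0.12 rad)) and ((distance between vial2 and bore0 below 0.006 m and angle between the z axis of vial2 and the z axis of carrier, either way round below 0.12 rad) or (distance between vial2 and bore1 below 0.006 m and angle between the z axis of vial2 and the z axis of carrier, either way round below 0.12 rad) or (distance between vial2 and bore2 below 0.006 m and angle between the z axis of vial2 and the z axis of carrier, either way round below 0.12 rad) or (distance between vial2 and bore3 below 0.006 m and angle between the z axis of vial2 and the z axis of carrier, either way round below 0.12 rad)) and ((distance between vial3 and bore0 below 0.006 m and angle between the z axis of vial3 and the z axis of carrier, either way round below 0.12 rad) or (distance between vial3 and bore1 below 0.006 m and angle between the z axis of vial3 and the z axis of carrier, either way round below 0.12 rad) or (distance between vial3 and bore2 below 0.006 m and angle between the z axis of vial3 and the z axis of carrier, either way round below 0.12 rad) or (distance between vial3 and bore3 below 0.006 m and angle between the z axis of vial3 and the z axis of carrier, either way round below 0.12 rad)) and contact force between the fingers and vial3 below 0.3 N); the arm keeps its last pose, push and grip.
It fails at once if the blue-capped vial is moved more than 20 mm (distance of vial_blue from where it was at the start of the episode above 0.02 m).
It fails at once if the tip box is moved more than 20 mm (distance of tip_box from where it was at the start of the episode above 0.02 m).
It fails at once if the bottle is moved more than 20 mm (distance of bottle from where it was at the start of the episode above 0.02 m).
It also fails if it takes over 54 s, if anything falls off the work surface, if the arm or the gripper's body presses on something with over 40 N, if the wrist force passes 120 N, or if a joint passes its speed limit or range.

## Working session

There is one attempt and no reset: what is moved stays moved. The work goes in short steps, Python scripts to look and compute and a tool call to move; the robot and the scene stay as the last step left them, time stands still between calls to the robot, and variables do not carry over. Pictures are saved under pics/ and viewed, at most 10 in all, crops included, and the job is handed in when it is done.

Besides the shell and the picture viewer there is one more tool, called by a JSON object that holds its "api" and its "payload", one argument or row to a line. jog_arm: Moves the arm, as the interface text tells. Its arguments: {"type":"object","properties":{"deltas":{"type":"array"},"force":{"type":"number"}},"required":["deltas"]}

```bash
mkdir -p pics; cat > h.py <<'E'
import numpy as np,cv2
from plant import r
from scipy.optimize import least_squares
def proj(n,P):
    c=r.camera_info(n);V=np.array(c["view"]);P=np.atleast_2d(P)
    q=P@V[:3,:3].T+V[:3,3];a=np.c_[q[:,0]/-q[:,2],-q[:,1]/-q[:,2]]
    a=a*(1+c["k1"]*(a**2).sum(1,keepdims=True))
    return a*[c["fx"],c["fy"]]+[c["cx"],c["cy"]]
def atz(n,uv,z):
    return least_squares(lambda p:proj(n,[p[0],p[1],z])[0]-uv,[0.6,0]).x
def tri(a,b):
    s=least_squares(lambda p:np.r_[proj("scene",p)[0]-a,proj("top",p)[0]-b],[0.6,0,.1]);return s.x,np.abs(s.fun).max()
E
python3 - <<'E'
from h import *
for n in("scene","top"):
    cv2.imwrite(f"pics/{n}0.png",r.capture(n));c=r.camera_info(n);V=np.array(c["view"]);print(n,c["fx"],c["k1"],-V[:3,:3].T@V[:3,3],V[2,:3])
print(r.get_state())
E
```

```text
scene 463.4764318495082 -0.016355670440604313 [1.05729642 0.2933744  1.07773744] [0.4652631  0.27306751 0.84200023]
top 481.85932478483045 -0.08060283914671854 [0.36884252 0.00449772 1.25317405] [-0.15059166  0.01830058  0.98842665]
{'time_s': 0.1, 'joints': array([-5.45963667e+01,  2.05874236e+01,  6.39210233e-01, -1.66437489e-02,
       -7.01368107e+01, -1.65083584e+01]), 'qd': array([ 0.04907882, -0.08066531,  0.08697997,  0.05033397, -0.06746461,
        0.01644173]), 'joint_torque': array([-1.39431158e-03, -5.84161341e+01,  2.93749559e+01,  7.01547727e+00,
        1.01702049e-02, -5.85125531e-05]), 'tcp_pos': array([ 0.21844476, -0.63824149,  0.24472018]), 'eef_rot': array([ 1.79914034e+02, -9.16003198e-03, -1.61110385e+02]), 'contact_force': array([ 0.00646745,  0.26876692, -0.09555349]), 'moment': array([0.03114504, 0.03784234, 0.04125788]), 'gripper_force': 0.0, 'gripper_width': 0.08767048175597282}
```

View pics/scene0.png

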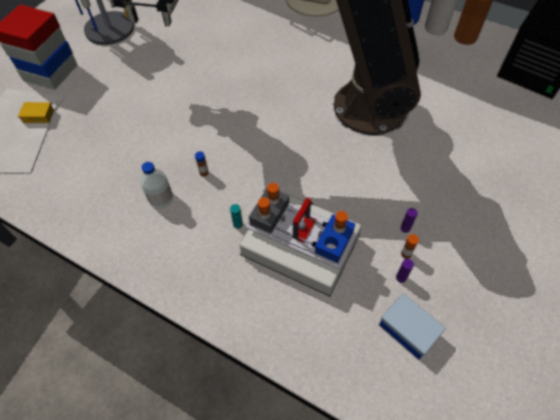

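View pics/top0.png

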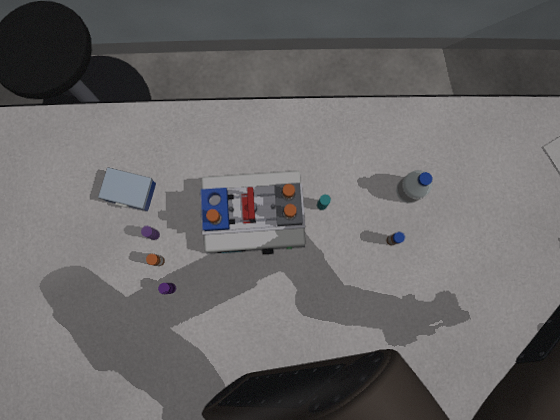

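Top view: the blue block is on the left (+y), with its empty hole at (214,199), the red bar at about (248,205) and carried vials at (213,215), (288,190) and (290,210). The bench candidates are orange (155,260), purple (150,232) and (167,288), turquoise (324,201) and blue (397,238). Only the orange-capped one fits vial3; in the scene view it is at (411,242). I'll confirm it in enlarged crops.

```bash
python3 - <<'E'
from h import *
t=cv2.imread("pics/top0.png");s=cv2.imread("pics/scene0.png")
a=cv2.resize(t[165:300,130:320],None,fx=4,fy=4,interpolation=cv2.INTER_CUBIC)
b=cv2.resize(s[175:295,235:430],None,fx=4,fy=4,interpolation=cv2.INTER_CUBIC)
for im,u0,v0 in((a,130,165),(b,235,175)):
    for k in range(0,im.shape[1],40):cv2.line(im,(k,0),(k,8 if k%80 else 16),(0,255,255),1)
    for k in range(0,im.shape[0],40):cv2.line(im,(0,k),(8 if k%80 else 16,k),(0,255,255),1)
cv2.imwrite("pics/ct.png",a);cv2.imwrite("pics/cs.png",b)
# orange blobs
for n,im in(("top",t),("scene",s)):
    h=cv2.cvtColor(im,cv2.COLOR_BGR2HSV)
    for nm,lo,hi in(("orange",(6,150,110),(16,255,255)),("red",(0,150,80),(4,255,255)),("red2",(174,150,80),(180,255,255)),("blue",(105,150,60),(125,255,255))):
        k,l,st,c=cv2.connectedComponentsWithStats(cv2.inRange(h,lo,hi))
        for i in range(1,k):
            if st[i,4]>25:print(n,nm,c[i].round(1),st[i])
E
```

```text
top orange [288.3 189.5] [283 184  12  12 110]
top orange [289.8 209.7] [284 204  12  12 109]
top orange [212.3 215. ] [207 210  12  11 105]
top orange [151.3 259. ] [146 254  11  11  92]
top red [248.3 205.1] [242 188  13  32 289]
top blue [425.  178.2] [419 172  13  13 124]
top blue [151.9 187.2] [149 182   6  13  30]
top blue [215.3 208.6] [202 188  27  42 701]
top blue [398.3 237.2] [393 232  11  11  86]
scene orange [272.5 187.5] [267 183  12  10  91]
scene orange [263.6 202.2] [258 197  12  11 102]
scene orange [341.3 215.9] [336 211  12  11 103]
scene orange [412.7 239. ] [407 234  12  11  93]
scene red [23.3 21.5] [   0    5   53   35 1139]
scene red [301.8 210.2] [294 198  17  25 148]
scene red [305.8 228.2] [298 217  16  22 156]
scene blue [415.4   8.6] [409   0  14  23 205]
scene blue [35.9 63.7] [ 12  42  55  35 381]
scene blue [199.5 156.3] [196 152   8  10  63]
scene blue [147.6 167.5] [142 163  11  11  93]
scene blue [333.1 240.4] [315 215  39  47 846]
scene blue [400.4 339.9] [381 322  40  36 184]
```

View pics/ct.png

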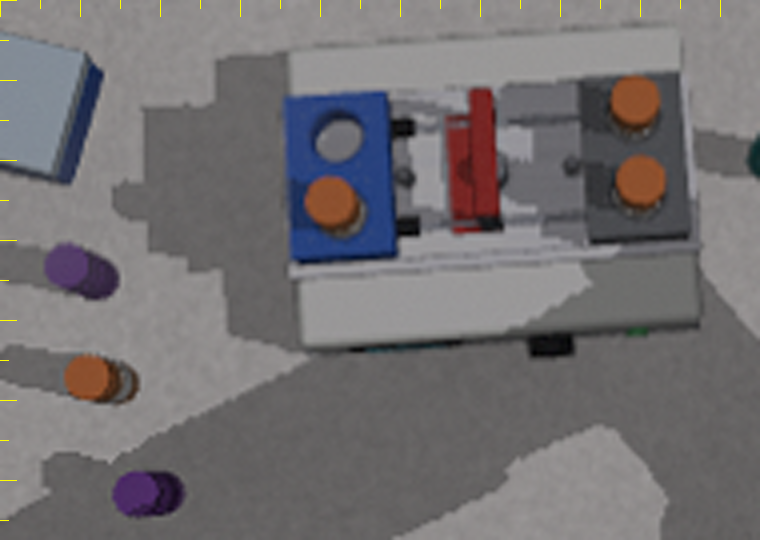

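View pics/cs.png

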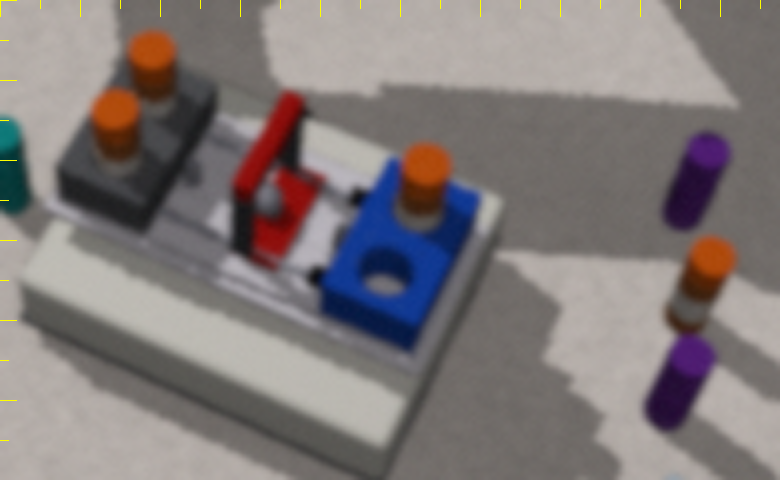

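The crops confirm it: the only orange-capped amber vial on the bench is at top (151,259) / scene (413,239), standing between two purple ones. The empty hole is the blue block's far one, at crop (338,137) in the top view and (386,270) in the scene view.

```bash
cat > m.py <<'E'
from h import *
T=lambda x,y:np.array([130+(x+.5)/4-.5,165+(y+.5)/4-.5])
S=lambda x,y:np.array([235+(x+.5)/4-.5,175+(y+.5)/4-.5])
# cap-top ellipse centres (crop pixels)
pts={"v3":(S(713,258),T(88,378)),"vb2":(S(428,163),T(331,202)),"vgA":(S(153,51),T(634,102)),"vgB":(S(117,109),T(639,181)),
"hole":(S(386,270),T(338,137)),"barfar":(S(247,190),T(481,92)),"barnear":(S(292,98),T(483,216)),"purA":(S(711,152),T(66,264)),"purB":(S(692,354),T(137,493)),
"blk_nl":(S(396,158),T(287,98)),"blk2":(S(480,203),T(292,258)),"blk3":(S(416,345),T(286,98)),"turq":None}
X={}
for k,v in pts.items():
    if v is None: continue
    p,e=tri(*v);X[k]=p;print(k,p.round(4),round(e,2))
for k in("v3","vb2","vgA","vgB"):
    print(k,"z-known top",atz("top",pts[k][1],.085 if k=="v3" else .191).round(4),"scene",atz("scene",pts[k][0],.085 if k=="v3" else .191).round(4))
print("hole z142",atz("top",pts["hole"][1],.142),atz("scene",pts["hole"][0],.142))
# carrier fit: vials bore1(vgA?) etc.; carrier x ~ world x rotated
loc=np.array([[-.023,.087],[.023,-.087],[-.023,-.087],[.023,.087]]);zz=[.191,.191,.191,.142];ks=["vb2","vgA","vgB","hole"]
def f(q,full=False):
    c,s=np.cos(q[2]),np.sin(q[2]);R=np.array([[c,-s],[s,c]])
    W=np.c_[loc@R.T+q[:2],np.array(zz)+q[3]]
    return np.r_[(proj("top",W)-[pts[k][1] for k in ks]).ravel(),(proj("scene",W)-[pts[k][0] for k in ks]).ravel()]
s=least_squares(f,[.6,.1,0,0]);q=s.x;print("carrier",q.round(4),np.degrees(q[2]),s.fun.round(1))
c_,s_=np.cos(q[2]),np.sin(q[2])
for n,l in(("bore3",(.023,.087)),("grip",(0,0))):print(n,q[0]+c_*l[0]-s_*l[1],q[1]+s_*l[0]+c_*l[1])
for n in("top","scene"):print(n,"bar mid pred",proj(n,[q[0],q[1],.188])[0])
E
python3 m.py
```

```text
v3 [0.4383 0.293  0.0823] 0.45
vb2 [0.5266 0.1318 0.1908] 0.58
vgA [ 0.5666 -0.0302  0.2394] 3.97
vgB [ 0.5469 -0.0507  0.1349] 3.38
hole [0.5726 0.1331 0.1404] 0.39
barfar [0.588  0.0486 0.1836] 1.1
barnear [0.519  0.0451 0.1824] 0.65
purA [0.4869 0.2665 0.2526] 2.03
purB [ 0.3697  0.312  -0.1582] 0.92
blk_nl [0.5739 0.1375 0.2666] 3.46
blk2 [0.5027 0.1608 0.1346] 0.27
blk3 [0.5996 0.1663 0.125 ] 0.58
v3 z-known top [0.4385 0.2913] scene [0.4395 0.294 ]
vb2 z-known top [0.527  0.1305] scene [0.5262 0.133 ]
vgA z-known top [ 0.5798 -0.0398] scene [ 0.5351 -0.04  ]
vgB z-known top [ 0.5349 -0.0413] scene [ 0.58   -0.0376]
hole z142 [0.57268277 0.1320793 ] [0.57306222 0.13420906]
carrier [ 0.553   0.0461  0.0463 -0.0023] 2.6508574174099384 [ -0.5   0.6  -0.    0.1   0.2   0.5  -0.7   0.5  -0.5   0.3  -9.7  14.7
   8.6 -14.6   0.1   0.1]
bore3 0.571961218408516 0.1340647122239421
grip 0.553009553123784 0.046094067217011044
top bar mid pred [250.15232208 202.98194936]
scene bar mid pred [301.73323669 208.94626297]
```

```bash
sed -i 's/"vgA":(S(153,51)/"vgA":(S(117,109)/;s/"vgB":(S(117,109)/"vgB":(S(153,51)/;s/"purA":(S(711,152),T(66,264))/"purA":(S(692,354),T(66,264))/;s/"purB":(S(692,354),/"purB":(S(711,152),/' m.py; python3 m.py
python3 - <<'E'
from h import *
print(r.camera_info("top")["view"],r.tip_extent)
E
```

```text
v3 [0.4383 0.293  0.0823] 0.45
vb2 [0.5266 0.1318 0.1908] 0.58
vgA [ 0.5797 -0.039   0.1898] 0.41
vgB [ 0.5348 -0.0408  0.1901] 0.23
hole [0.5726 0.1331 0.1404] 0.39
barfar [0.588  0.0486 0.1836] 1.1
barnear [0.519  0.0451 0.1824] 0.65
purA [0.5077 0.3057 0.0875] 0.31
purB [0.3682 0.2635 0.0827] 0.88
blk_nl [0.5739 0.1375 0.2666] 3.46
blk2 [0.5027 0.1608 0.1346] 0.27
blk3 [0.5996 0.1663 0.125 ] 0.58
v3 z-known top [0.4385 0.2913] scene [0.4395 0.294 ]
vb2 z-known top [0.527  0.1305] scene [0.5262 0.133 ]
vgA z-known top [ 0.5798 -0.0398] scene [ 0.58   -0.0376]
vgB z-known top [ 0.5349 -0.0413] scene [ 0.5351 -0.04  ]
hole z142 [0.57268277 0.1320793 ] [0.57306222 0.13420906]
carrier [ 0.5533  0.0462  0.0435 -0.0013] 2.492816275969054 [-0.6  0.3 -0.1 -0.   0.2  0.4 -0.8  0.2 -0.5  0.3 -0.8 -0.  -0.4 -0.3
  0.   0.1]
bore3 0.5725395001232928 0.13414767225304264
grip 0.5533452544455122 0.046229636942527436
top bar mid pred [250.08934083 202.83576531]
scene bar mid pred [301.71573855 209.08025307]
[[-0.02549768 -0.99956794  0.01462216 -0.00442371]
 [ 0.98826718 -0.02300061  0.15099321 -0.55363228]
 [-0.15059166  0.01830058  0.98842665 -1.18320834]
 [ 0.          0.          0.          1.        ]] 0.019
```

Both views agree to about 2 mm:

| Point | x (m) | y (m) | Height measured (m) | Height expected (m) |
|---|---|---|---|---|
| vial3 | 0.4385 | 0.2925 | 0.082 (top) | 0.085 |
| bore3 | 0.5725 | 0.1335 | 0.140 (block top) | 0.142 |
| handle | 0.553 | 0.0465 | 0.183 (bar) | 0.188 |

The carrier's yaw is 2.5°.

{"api": "jog_arm", "payload": {
  "deltas": [
    [[1,3,4.2,0.6,0],[1,3,4.2,0.6,0],[1,3,4.2,0.6,0],[1,3,4.2,0.6,0],[1,3,4.2,0.6,0],[1,3,4.2,0.6,0],[1,3,4.2,0.6,0],[1,3,4.2,0.6,0]]
  ],
  "force": 15
}}

```text
time_s: 1.1
tcp_pos: [0.4592, -0.301, 0.2936]
eef_rot: [180.0, -0.0, -161.1]
contact_force: [0.1, -1.6, -0.2]
gripper_width: 0.0876
gripper_force: 0.0
```

{"api": "jog_arm", "payload": {
  "deltas": [
    [[1,0.5,5.5,0,0],[1,0.5,5.5,0,0],[1,0.5,5.5,0,0],[1,0.5,5.5,0,0],[1,0.5,5.5,0,0],[1,0.5,5.5,0,0],[1,0.5,5.5,0,0],[1,0.5,5.5,0,0]]
  ]
}}

```text
time_s: 2.1
tcp_pos: [0.4982, 0.1392, 0.2935]
eef_rot: [180.0, 0.0, -161.1]
contact_force: [1.4, -0.7, -0.1]
gripper_width: 0.0879
gripper_force: 0.0
```

{"api": "jog_arm", "payload": {
  "deltas": [
    [[1,-2,5.1,0,-0.04],[1,-2,5.1,0,0],[1,-2,5.1,0,0],[1,0,0,-4,0],[1,0,0,-4,0],[1,0,0,-4,0],[1,0,0,-2,0],[1,0,0,0,0]]
  ]
}}

```text
time_s: 3.1
tcp_pos: [0.4378, 0.2894, 0.1519]
eef_rot: [-179.9, -0.2, -163.4]
contact_force: [-0.2, -0.9, -0.5]
gripper_width: 0.0873
gripper_force: 0.0
```

```bash
python3 - <<'E'
from h import *
p=r.get_state()["tcp_pos"];print(p)
o=[]
for n in("scene","top"):
    im=r.capture(n);u,v=proj(n,p)[0].astype(int)
    o.append(cv2.resize(im[max(v-35,0):v+65,max(u-50,0):u+50],(400,400),interpolation=cv2.INTER_CUBIC))
cv2.imwrite("pics/g.png",np.hstack(o))
E
```

```text
[0.43777326 0.28944248 0.15194148]
```

View pics/g.png

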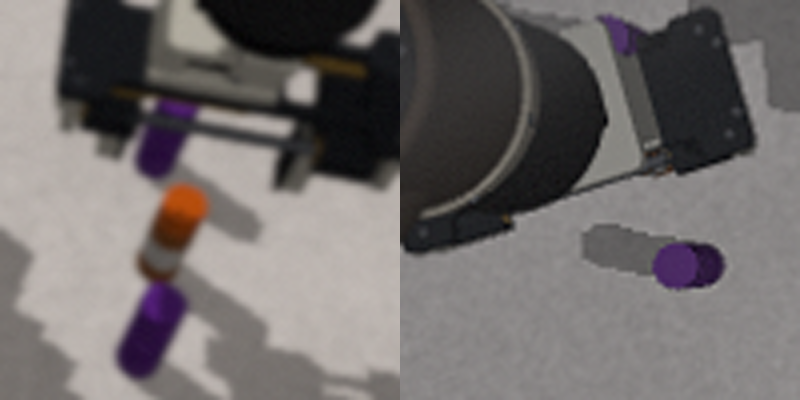

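The left crop shows the orange vial at (185,205), below the open jaws and between the purple vials. The jaws span y, so the purple vials stay clear. Descending.

{"api": "jog_arm", "payload": {
  "deltas": [
    [[1,0.1,0.3,-3,0],[1,0,0,-3,0],[1,0,0,-2,0],[1,0,0,-1,0],[-1,0,0,0,0],[-1,0,0,0,0],[-1,0,0,0,0],[-1,0,0,0,0]]
  ],
  "force": 12
}}

```text
time_s: 4.2
tcp_pos: [0.4398, 0.2936, 0.0641]
eef_rot: [180.0, 0.0, -163.4]
contact_force: [-0.2, 0.7, -0.6]
gripper_width: 0.0531
gripper_force: 0.0
```

{"api": "jog_arm", "payload": {
  "deltas": [
    [[-1,0,0,0,0],[-1,0,0,0,0]]
  ]
}}

```text
time_s: 4.45
tcp_pos: [0.4396, 0.2934, 0.0636]
eef_rot: [180.0, 0.0, -163.4]
contact_force: [0.1, 0.1, -0.1]
gripper_width: 0.0332
gripper_force: 0.0
```

{"api": "jog_arm", "payload": {
  "deltas": [
    [[-1,0,0,0,0],[-1,0,0,0,0],[-1,0,0,0,0]]
  ]
}}

```text
time_s: 4.82
tcp_pos: [0.4396, 0.2934, 0.0636]
eef_rot: [-180.0, -0.0, -163.4]
contact_force: [-0.9, -0.1, -0.1]
gripper_width: 0.0279
gripper_force: 12.0
```

{"api": "jog_arm", "payload": {
  "deltas": [
    [[-1,0,0,2,0],[-1,0,0,4,0],[-1,0,0,4,0],[-1,0,0,4,0],[-1,0,0,4,0],[-1,0,0,3.6,0],[-1,1.3,-1.6,0,-0.046],[-1,2,-2.4,0,-0.1]]
  ]
}}

```text
time_s: 5.82
tcp_pos: [0.4725, 0.2535, 0.2801]
eef_rot: [179.9, 0.0, -171.8]
contact_force: [0.2, -0.3, -0.8]
gripper_width: 0.028
gripper_force: 12.0
```

{"api": "jog_arm", "payload": {
  "deltas": [
    [[-1,3,-3.6,0,-0.1],[-1,3,-3.6,0,0],[-1,3,-3.6,0,0],[-1,1,-1.2,0,0],[-1,0,0,0,0],[-1,0,0,0,0],[-1,0,0,0,0]]
  ]
}}

```text
time_s: 6.7
tcp_pos: [0.5721, 0.1342, 0.2797]
eef_rot: [180.0, 0.0, -177.4]
contact_force: [1.0, -0.2, -1.2]
gripper_width: 0.0279
gripper_force: 12.0
```

```bash
python3 - <<'E'
from h import *
st=r.get_state();p=st["tcp_pos"];print(p,st["contact_force"],st["gripper_width"])
im=r.capture("scene");cv2.imwrite("pics/s2.png",im)
h=cv2.cvtColor(im,cv2.COLOR_BGR2HSV)
k,l,s,c=cv2.connectedComponentsWithStats(cv2.inRange(h,(6,150,80),(16,255,255)))
for i in range(1,k):
    if s[i,4]>15:print(c[i].round(1),s[i])
print(proj("scene",p),proj("scene",p-[0,0,.0636]),proj("scene",p+[0,0,.0214]))
cv2.imwrite("pics/s2c.png",cv2.resize(im[120:280,240:440],None,fx=4,fy=3.75,interpolation=cv2.INTER_CUBIC) if 0 else cv2.resize(im[130:270,255:425],None,fx=4,fy=4,interpolation=cv2.INTER_CUBIC))
E
```

```text
[0.57205799 0.13424141 0.27974965] [ 1.01672098 -0.21037447 -1.17158733] 0.027893486337749875
[272.4 189.6] [268 183  10  14 115]
[263.6 203.6] [258 197  12  15 137]
[337.9 201.5] [333 199  11   6  41]
[335.8 210.1] [333 207   7   7  40]
[[336.59883524 209.67331931]] [[334.0161084  225.43407677]] [[337.53473194 203.95895997]]
```

View pics/s2c.png

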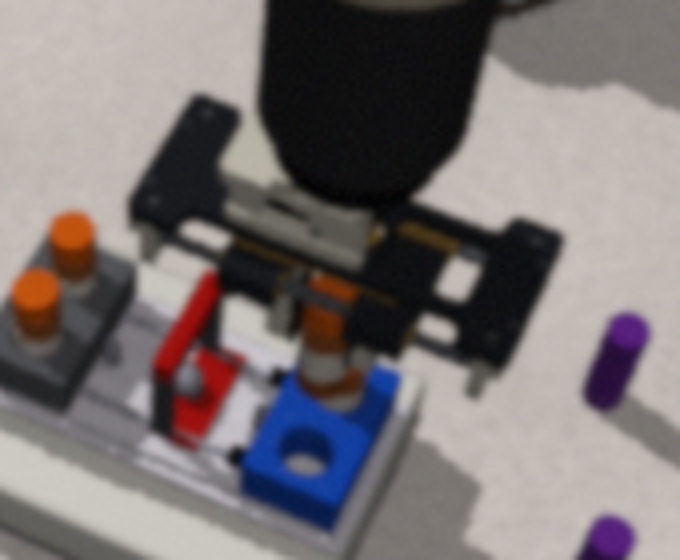

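The held vial hangs upright; its foot is near crop (325,385), within about 2 mm of the calibrated prediction. The hole is clear at (305,450). Comparing the relative displacements in both views asks for +1.3 mm in x. Lowering.

{"api": "jog_arm", "payload": {
  "deltas": [
    [[-1,0.13,0,-2,0],[-1,0,0,-2,0],[-1,0,0,-2,0],[-1,0,0,-0.8,0],[-1,0,0,-0.5,0],[-1,0,0,-0.5,0],[-1,0,0,-0.3,0],[-1,0,0,0,0]]
  ]
}}

```text
time_s: 7.75
tcp_pos: [0.5739, 0.1334, 0.1986]
eef_rot: [180.0, 0.0, -177.5]
contact_force: [-0.5, -0.3, -0.7]
gripper_width: 0.0277
gripper_force: 12.0
```

{"api": "jog_arm", "payload": {
  "deltas": [
    [[-1,0,0,-0.4,0],[-1,0,0,-0.4,0],[-1,0,0,-0.4,0],[-1,0,0,-0.4,0],[-1,0,0,0,0]]
  ]
}}

```text
time_s: 8.38
tcp_pos: [0.5738, 0.1334, 0.1821]
eef_rot: [-180.0, -0.0, -177.5]
contact_force: [0.3, 0.4, -1.2]
gripper_width: 0.0277
gripper_force: 12.0
```

{"api": "jog_arm", "payload": {
  "deltas": [
    [[-1,0,0,-0.4,0],[-1,0,0,-0.4,0],[-1,0,0,-0.3,0],[-1,0,0,-0.1,0],[-1,0,0,0,0],[-1,0,0,0,0]]
  ]
}}

```text
time_s: 9.12
tcp_pos: [0.5739, 0.1334, 0.1707]
eef_rot: [-180.0, 0.0, -177.5]
contact_force: [0.4, 0.3, -0.2]
gripper_width: 0.0277
gripper_force: 12.0
```

{"api": "jog_arm", "payload": {
  "deltas": [
    [[-1,0,0,-0.1,0],[-1,0,0,-0.05,0],[-1,0,0,0,0],[0.3,0,0,0,0],[0.3,0,0,0,0],[0.3,0,0,0,0],[0.3,0,0,0,0],[0.3,0,0,0,0]]
  ]
}}

```text
time_s: 10.12
tcp_pos: [0.5739, 0.1334, 0.169]
eef_rot: [-180.0, -0.0, -177.5]
contact_force: [0.6, 1.1, 0.2]
gripper_width: 0.0574
gripper_force: 0.0
```

{"api": "jog_arm", "payload": {
  "deltas": [
    [[0.3,0,0,2.5,0],[0.3,0,0,4,0],[0.3,0,0,3.5,0],[0.3,-0.65,-2.9,0,0],[0.3,-0.65,-2.9,0,0],[0.3,-0.65,-2.9,0,0],[0.3,0,0,0,0]]
  ]
}}

```text
time_s: 11.0
tcp_pos: [0.5539, 0.0449, 0.2694]
eef_rot: [180.0, 0.0, -177.6]
contact_force: [0.8, -0.3, 0.1]
gripper_width: 0.0571
gripper_force: 0.0
```

```bash
python3 - <<'E'
from h import *
st=r.get_state();print(st["tcp_pos"],st["eef_rot"],st["gripper_width"])
im=r.capture("scene");
h=cv2.cvtColor(im,cv2.COLOR_BGR2HSV)
k,l,s,c=cv2.connectedComponentsWithStats(cv2.inRange(h,(6,150,80),(16,255,255)))
for i in range(1,k):
    if s[i,4]>15:print(c[i].round(1),s[i])
cv2.imwrite("pics/s3c.png",cv2.resize(im[130:270,235:405],None,fx=4,fy=4,interpolation=cv2.INTER_CUBIC))
E
```

```text
[0.55389908 0.04493397 0.26939693] [ 1.79993120e+02  1.86317218e-02 -1.77595877e+02] 0.057051672969569825
[272.5 189.6] [268 183  10  14 111]
[263.6 203.7] [258 197  12  15 139]
[340.7 217.8] [336 212  11  13 121]
[333.  233.2] [328 226  12  15 132]
```

View pics/s3c.png

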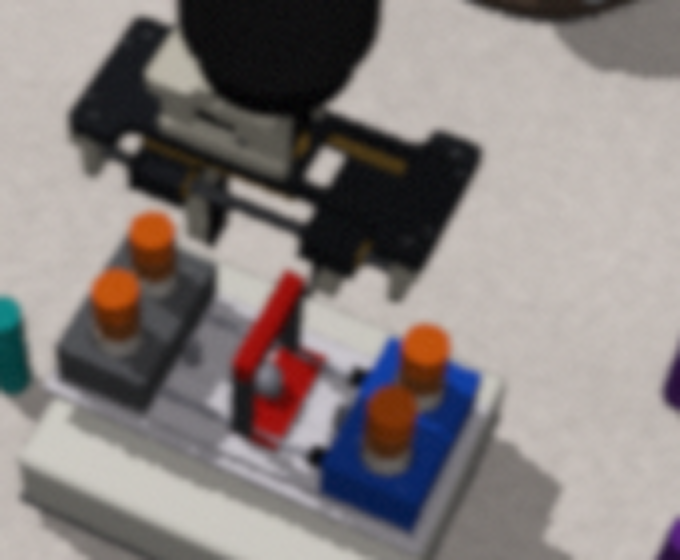

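The new vial's cap, at crop (390,408), is level with the other three, so it is seated. The open jaws are over the red bar. Descending to the grip.

{"api": "jog_arm", "payload": {
  "deltas": [
    [[0.3,0,0.1,-2,0],[0.3,0,0,-3,0],[0.3,0,0,-2.5,0],[0.3,0,0,-1.4,0],[0.3,0,0,0,0],[-1,0,0,0,0],[-1,0,0,0,0],[-1,0,0,0,0]]
  ],
  "force": 40
}}

```text
time_s: 12.05
tcp_pos: [0.5546, 0.0475, 0.1807]
eef_rot: [180.0, 0.1, -177.5]
contact_force: [1.0, 0.2, -0.3]
gripper_width: 0.0326
gripper_force: 0.0
```

{"api": "jog_arm", "payload": {
  "deltas": [
    [[-1,0,0,0,0],[-1,0,0,0,0],[-1,0,0,0,0],[-1,0,0,0,0]]
  ]
}}

```text
time_s: 12.55
tcp_pos: [0.5544, 0.0471, 0.1802]
eef_rot: [-180.0, 0.0, -177.5]
contact_force: [0.7, -2.9, 2.4]
gripper_width: 0.0136
gripper_force: 40.0
```

{"api": "jog_arm", "payload": {
  "deltas": [
    [[-1,-0.01,0.3,0,0],[-1,-0.02,0.4,0,0],[-1,-0.02,0.4,0,0],[-1,-0.01,0.3,0,0],[-1,0,0,0,0],[-1,0,0,0,0]]
  ]
}}

```text
time_s: 13.3
tcp_pos: [0.5538, 0.0614, 0.1802]
eef_rot: [-180.0, -0.0, -177.5]
contact_force: [0.4, -5.4, 3.5]
gripper_width: 0.0135
gripper_force: 40.0
```

{"api": "jog_arm", "payload": {
  "deltas": [
    [[-1,0,0.1,0,0],[-1,-0.01,0.1,0,0],[-1,0,0,0,0],[-1,0,0,0,0]]
  ]
}}

```text
time_s: 13.8
tcp_pos: [0.5537, 0.0632, 0.1802]
eef_rot: [-180.0, 0.0, -177.5]
contact_force: [0.3, -4.9, 3.4]
gripper_width: 0.0138
gripper_force: 40.0
```

{"api": "jog_arm", "payload": {
  "deltas": [
    [[-1,0,0.1,0,0],[-1,0,0,0,0],[-1,0,0,0,0]]
  ]
}}

```text
time_s: 14.18
tcp_pos: [0.5537, 0.0637, 0.1802]
eef_rot: [-179.9, -0.0, -177.5]
contact_force: [1.0, -7.7, 3.6]
gripper_width: 0.0135
gripper_force: 40.0
```

{"api": "jog_arm", "payload": {
  "deltas": [
    [[-1,0,0.1,0,0],[-1,0,0,0,0],[-1,0,0,0,0]]
  ]
}}

```text
time_s: 14.55
tcp_pos: [0.5536, 0.0639, 0.1802]
eef_rot: [-179.9, -0.0, -177.5]
contact_force: [2.3, -12.2, 2.5]
gripper_width: 0.0141
gripper_force: 40.0
```

The stop is reached: the force jumped to 12 N and the position stalled after about 17 mm of travel. Relaxing slightly, then lifting straight up.

{"api": "jog_arm", "payload": {
  "deltas": [
    [[-1,0,-0.08,0,0],[-1,0,0,0,0],[-1,0,0,0.4,0],[-1,0,0,1.0,0],[-1,0,0,1.8,0],[-1,0,0,2.4,0],[-1,0,0,2.2,0],[-1,0,0,1.4,0]]
  ],
  "force": 50
}}

```text
time_s: 15.55
tcp_pos: [0.5532, 0.0654, 0.2717]
eef_rot: [179.9, -0.1, -177.5]
contact_force: [-0.5, -0.0, -6.1]
gripper_width: 0.0138
gripper_force: 50.0
```

{"api": "jog_arm", "payload": {
  "deltas": [
    [[-1,0,0,0.8,0],[-1,0,0,0.3,0],[-1,0,0,0,0],[-1,0,0,0,0],[-1,0,0,0,0],[-1,0,0,0,0],[-1,0,0,0,0],[-1,0,0,0,0]]
  ]
}}

```text
time_s: 16.55
tcp_pos: [0.5537, 0.0646, 0.2831]
eef_rot: [180.0, -0.0, -177.5]
contact_force: [0.6, 0.4, -7.0]
gripper_width: 0.0136
gripper_force: 50.0
```

```bash
python3 - <<'E'
from h import *
st=r.get_state();print(st["tcp_pos"],st["eef_rot"],st["gripper_width"],st["contact_force"],st["moment"])
im=r.capture("scene")
cv2.imwrite("pics/s4c.png",cv2.resize(im[120:280,225:415],None,fx=3.7,fy=3.7,interpolation=cv2.INTER_CUBIC))
E
```

```text
[0.55365297 0.06460333 0.28305574] [ 1.79998093e+02 -4.10301920e-04 -1.77491108e+02] 0.013551740252785521 [ 0.60904146  0.37761377 -7.03014818] [-0.03667278 -0.04307287 -0.02590337]
```

View pics/s4c.png

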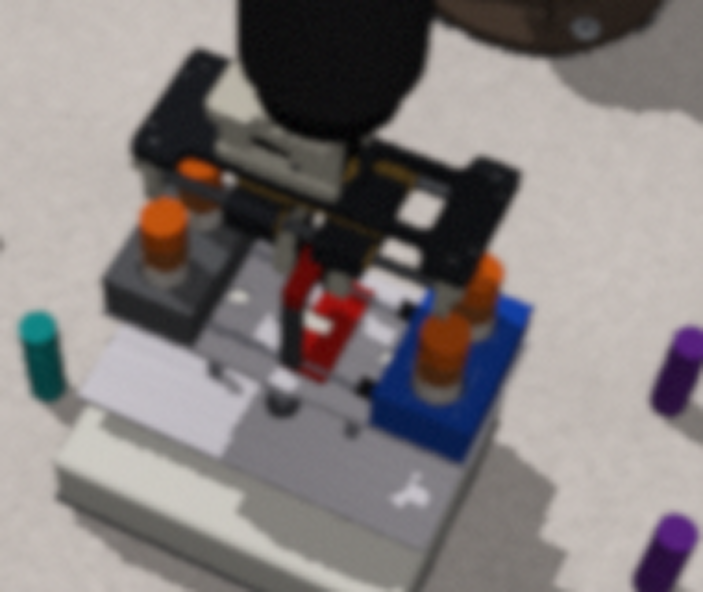

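The carrier hangs level about 10 cm above the platform, clear of the ball at (282,400), with all four orange vials seated. Handing in.

```bash
python3 -c "
from plant import r
print(r.close_job())"
```

```text
the job is handed in; nothing more can be done
None
```

The job is handed in, though `close_job` returned no verdict: the bench vial went into the carrier's empty hole, and the carrier was freed by its pulled handle and is now held level and still about 10 cm above the shaker with all four orange vials in it.

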